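# Sort solid from hollow spacer bars by weight into drawer and tray

### The job

Move the V-block out of the drawer's way onto the rubber mat on top of the cabinet, then pull the drawer open. Lift each spacer bar to feel its weight: the solid (heavy) ones go in the drawer, the hollow (light) ones in the open tray, lying on the floor of each and not on top of one another; there are three to five bars, of either kind. When all are sorted, push the drawer fully shut, and leave the hammer, jar and screwdriver where they are.

Things in the scene. Friction and masses are not known exactly. Their poses are not given: they have to be found in the camera images.
- cabinet: low dark steel parts cabinet fixed on the bench, 220 deep (x) x 280 wide (y) x 85 mm high, one drawer in its -x face; origin at the centre of its underside; only its place and yaw vary
- cabinet_drawer0 (a joint): how far the drawer is pulled out, m: 0 fully shut, 0.15 at its stop fully open; it slides along the cabinet's -x with light friction (about 1 N) and stays where it is left
- cabinet_drawer0_handle (a point): middle of the drawer's bar handle: a level round bar 11 mm thick and 120 mm long along the cabinet's y, its centre line 35 mm in front of the drawer face; axes as the cabinet's
- drawer_in (a point): centre of the drawer's inner floor (moves with the drawer), axes as the cabinet's; inside 175 mm (x) x 238 mm (y), side walls 41 mm and front 49 mm high above this floor; when the drawer is fully open the front 125 mm of it lies clear of the cabinet
- mat_top (a point): middle of the upper face of the black rubber mat, 130 (x) x 200 mm (y), 4 mm thick, fixed on the cabinet's top; axes as the cabinet's
- vblock: steel V-block (a block with a vee groove along its top), 60 (x) x 50 (y) x 50 mm (z), 0.5 to 0.7 kg, origin at its centre; starts standing on the bench just in front of the drawer, in its way
- tray: open aluminium tray fixed on the bench, 130 (x) x 230 (y) x 30 mm high outside, walls 4 mm; origin at the centre of its underside
- tray_in (a point): centre of the tray's inner floor, axes as the tray's; inside 122 (x) x 222 mm (y), walls 26 mm high above this floor
- bar_A: one of the look-alike dark steel spacer bars, 62 x 28 x 28 mm, origin at its centre, long axis x; solid (0.32 to 0.42 kg) or hollow with capped ends (0.09 to 0.13 kg), which can only be felt by lifting it; starts lying on the bench to the robot's right; may be absent
- bar_B: one of the look-alike dark steel spacer bars, 62 x 28 x 28 mm, origin at its centre, long axis x; solid (0.32 to 0.42 kg) or hollow with capped ends (0.09 to 0.13 kg), which can only be felt by lifting it; starts lying on the bench to the robot's right; may be absent
- bar_C: one of the look-alike dark steel spacer bars, 62 x 28 x 28 mm, origin at its centre, long axis x; solid (0.32 to 0.42 kg) or hollow with capped ends (0.09 to 0.13 kg), which can only be felt by lifting it; starts lying on the bench to the robot's right; may be absent
- bar_D: one of the look-alike dark steel spacer bars, 62 x 28 x 28 mm, origin at its centre, long axis x; solid (0.32 to 0.42 kg) or hollow with capped ends (0.09 to 0.13 kg), which can only be felt by lifting it; starts lying on the bench to the robot's right; may be absent
- bar_E: one of the look-alike dark steel spacer bars, 62 x 28 x 28 mm, origin at its centre, long axis x; solid (0.32 to 0.42 kg) or hollow with capped ends (0.09 to 0.13 kg), which can only be felt by lifting it; starts lying on the bench to the robot's right; may be absent
- bar_F: one of the look-alike dark steel spacer bars, 62 x 28 x 28 mm, origin at its centre, long axis x; solid (0.32 to 0.42 kg) or hollow with capped ends (0.09 to 0.13 kg), which can only be felt by lifting it; starts lying on the bench to the robot's right; may be absent
- hammer: hammer lying on the bench at the robot's far right, 260 mm long, not part of the job
- jar: glass jar with a steel lid, 70 mm across, 80 mm high, on the left of the cabinet, not part of the job
- screwdriver: screwdriver lying on the bench at the far right, about 190 mm long, not part of the job
Not all that is in view belongs to the job. Leave any pink or turquoise look-alike of the bar_A alone. Leave any turquoise look-alike of the bar_B alone.

How it is judged:
By the outcome, as a careful person would: the job done as asked, in the order asked, and still so for the second after the job is handed in, with the robot touching nothing.
Of bar_A, bar_B, bar_C, bar_D, bar_E, bar_F only 3 to 5 are there at a start; the rules pass over those that are not, and their reading is None.
At some moment in a run one of bar_A, bar_B, bar_C, bar_D, bar_E, bar_F may be knocked a few centimetres aside while the robot is not near it.
Once in a run the grip may slacken for a moment while it holds something.
It also fails if it takes over 210 s, if anything falls off the work surface, if the arm or the gripper's body presses on something with over 40 N, if the wrist force passes 120 N, or if a joint passes its speed limit or range.

### The arm

A 7-joint arm with a two-finger parallel gripper is mounted at the origin on the work surface. World frame = base frame: x ahead of the robot, y to its left, z up, the work surface at z = 0. Lengths are in m, angles in degrees, forces in N, time in s.
With the tool pointing down it reaches from about 0.425 to 0.875 m from the base axis. Payload 4.7 kg.
Tool frame: the origin (TCP) lies on the centre line of the jaws, within the pads' length; the fingertips stand 17 mm ahead of it and the grasp point (between the pads) lies 2 mm behind it; z points along the fingers, y is the line along which they close (so a half turn about z gives the same grasp; the last joint's range is limited). The gripper opens to 87 mm and grips with 3 to 60 N. Pads are 19 mm wide; open, the fingers measure 117 mm over their backs; the gripper's body (75 mm by 190 mm) begins 51 mm behind the grasp point.
Start: joints at [76.782, 18.392, -4.016, 83.108, 1.295, 78.541, -3.26], TCP at [0.158, -0.631, 0.24] pointing down, gripper open.
Joint ranges: [-163.93, 163.93], [-17.29, 119.83], [-79.2, 71.16], [3.27, 140.29], [-89.18, 269.18], [5.43, 117.66], [-154.24, 154.24]. Speed limits (degrees/s): [147.25, 147.25, 180, 180, 180, 180, 180].

### API

Orientations are given as [roll, pitch, yaw] about the fixed x, y, z axes, in that order (R = Rz(yaw) Ry(pitch) Rx(roll)).
In Python, from cell import env, read_camera gives the robot as it stands.
- The arm moves only by the shell command python3 -m jog 'ROWS' [FORCE]. ROWS is JSON, a list of rows, each a list of 5 numbers: the opening, from 0 (shut) to 1 (fully open), then the shift along the tool's x, y, z each as a share of 0.02 m, from -1 to 1, then the turn about the tool's z as a share of 45 degrees, from -1 to 1. In form: [[gripper, x, y, z, yaw], ...]. A call has 1 to 12 rows; each row shifts and turns the commanded pose from where the row before left it, along the tool's axes as they then stand; what a row does not reach is not made up. A row lasts 1/12 s, in which the tool goes at most 41.7 mm and 7.16 degrees, less where a joint would pass 70% of its speed; a pose out of reach is approached as far as the arm can. A call with a number of a shift or a turn outside -1 to 1 is refused whole. A call with a gripper value outside its range is refused whole. The fingers move at their own pace and stop on an object; FORCE is the grip in N (left out, the last holds). Time passes only in rows, so rows that do not move let the fingers close. It gives the time, the measured TCP pose, the force, the opening and the grip force at its end, in the units of the state.
- env.get_obs(): the state, without advancing time (a new reading comes with each control period).
- read_camera(name): name is "scene" or "top"; returns a dict with "color" (480x640x3 uint8, red, green, blue), "range_z" (480x640 float32, m along the optical axis (not along the pixel's ray), 0 where there is no reading), "mtx" (3x3 intrinsics, pixels), "k1" (the pictures are not rectified: a ray, as slopes to the right and down, at radius r is drawn at 1 + k1 r^2 times it, then the intrinsics apply), "world_from_camera" (4x4, takes a point from camera to world coordinates). Camera axes: x right, y down, z forward; pixel columns grow to the right and rows downward; lengths in m; the calibration is good to about 2 mm. A picture is of the moment at which its call begins.
- env.sign_off(): hands the job in; it is judged then, once.
The state is a dict: "time_s": time; "qpos": joint angles; "joint_velocities": joint speeds; "effort": joint torques, N m; "tool_pos": TCP position; "tool_rot": TCP orientation; "force": force on the tool from outside, world axes, zero at the start; "wrist_torque": the same for the moment, N m; "grip_width": finger opening in m; "grasp_force": force on a finger pad.
Only numpy, scipy, OpenCV 4.12 (cv2) and the standard library are available. Lean on these libraries where they do the work, as an engineer would, in place of code of your own. Each camera call takes 0.05 s, during which the arm holds its last target. There are 200 camera calls.

## Working session

There is one attempt and no reset: what is moved stays moved. The work goes in short steps, Python scripts to look and compute and a shell command to move; the robot and the scene stay as the last step left them, time stands still between calls to the robot, and variables do not carry over. Pictures are saved under pics/ and viewed, at most 14 in all, crops included, and the job is handed in when it is done.

```bash
ls; mkdir -p pics
cat > h.py <<'E'
import numpy as np, cv2
from cell import env, read_camera
def snap(n,f=None):
    c=read_camera(n)
    if f: cv2.imwrite('pics/'+f,c['color'][:,:,::-1])
    return c
def pts(c):
    """world point of each pixel from the depth image"""
    h,w=c['range_z'].shape
    u,v=np.meshgrid(np.arange(w),np.arange(h))
    s=rays(c,np.stack([u,v],-1).reshape(-1,2).astype(float)).reshape(h,w,3)
    P=s*c['range_z'][...,None]; T=c['world_from_camera']
    return P@T[:3,:3].T+T[:3,3]
def rays(c,uv):
    K=c['mtx']; d=(np.asarray(uv,float)-[K[0,2],K[1,2]])/[K[0,0],K[1,1]]
    s=d.copy()
    for _ in range(8): s=d/(1+c['k1']*(s**2).sum(-1,keepdims=True))
    return np.concatenate([s,np.ones(s.shape[:-1]+(1,))],-1)
def onplane(c,uv,z):
    T=c['world_from_camera']; r=rays(c,uv)@T[:3,:3].T; o=T[:3,3]
    return o+r*((z-o[2])/r[...,2])[...,None]
E
python3 - <<'E'
from h import *
np.set_printoptions(precision=3,suppress=True)
for n in ('scene','top'):
    c=snap(n,n+'0.png'); print(n,c['mtx'],c['k1'],c['world_from_camera'])
o=env.get_obs(); print(o)
E
```

```text
pics
scene [[553.124   0.    319.911]
 [  0.    553.124 246.16 ]
 [  0.      0.      1.   ]] -0.17684538007628403 [[ 0.522  0.603 -0.603  1.3  ]
 [ 0.853 -0.368  0.371 -0.501]
 [ 0.002 -0.708 -0.706  0.996]
 [ 0.     0.     0.     1.   ]]
top [[581.926   0.    319.113]
 [  0.    581.926 241.253]
 [  0.      0.      1.   ]] -0.06069614305205162 [[-0.019 -0.994  0.105  0.331]
 [-1.     0.021  0.011 -0.026]
 [-0.014 -0.105 -0.994  1.857]
 [ 0.     0.     0.     1.   ]]
{'time_s': 0.1, 'qpos': array([76.782, 18.434, -4.016, 83.168,  1.296, 78.542, -3.26 ]), 'joint_velocities': array([-0.083, -0.095,  0.022, -0.235,  0.092, -0.073,  0.06 ]), 'effort': array([  0.   , -49.257,  -0.406, -31.339,  -0.064,   0.04 ,   0.   ]), 'tool_pos': array([ 0.157, -0.63 ,  0.239]), 'tool_rot': array([-179.902,    0.006,   14.027]), 'force': array([-0.481,  0.161, -0.401]), 'wrist_torque': array([0.026, 0.007, 0.006]), 'grasp_force': 0.0, 'grip_width': 0.08699292074404581}
```

View pics/scene0.png

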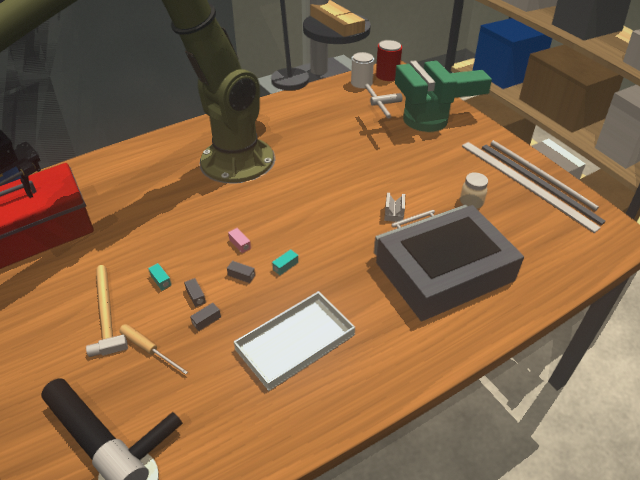

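View pics/top0.png

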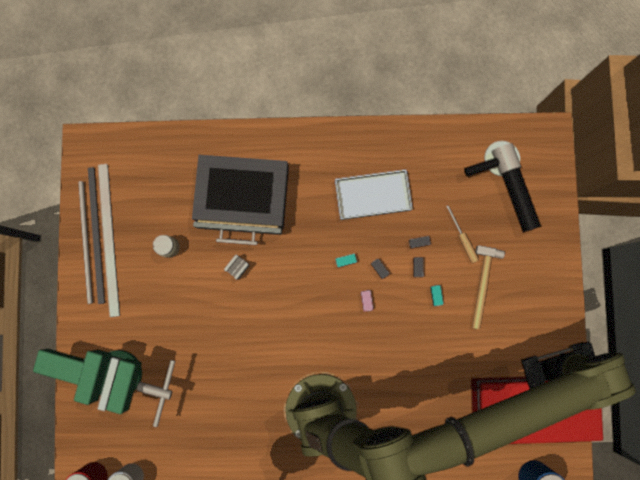

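The scene view shows three dark bars at about (241,272), (195,292) and (205,316); they are at (381,268), (419,267) and (420,242) in the top view. Turquoise look-alikes are at top (346,260) and (437,296), with a pink one at (367,301); these stay put. The V-block is at top (236,267), in front of the handle at (238,241). The tray is at (374,195), the cabinet at (241,193) and the jar at (165,246). The three dark steel bars match the description, which I'll confirm in a crop while measuring.

```bash
cat > find.py <<'E'
from h import *
np.set_printoptions(precision=4,suppress=True)
def rect(xy):
    (cx,cy),(w,h),a=cv2.minAreaRect((xy*1000).astype(np.float32))
    if w<h: w,h,a=h,w,a+90
    return np.array([cx/1000,cy/1000]),w,h,(a+90)%180-90
def bars(c,zlo=.022,zhi=.036,region=None):
    P=pts(c); hsv=cv2.cvtColor(c['color'],cv2.COLOR_RGB2HSV)
    m=(P[...,2]>zlo)&(P[...,2]<zhi)&(hsv[...,1]<110)&(hsv[...,2]<140)
    if region is None: region=(.2,.75,-.62,0.05)
    a,b,d,e=region
    m&=(P[...,0]>a)&(P[...,0]<b)&(P[...,1]>d)&(P[...,1]<e)
    n,l,s,ce=cv2.connectedComponentsWithStats(m.astype(np.uint8))
    for i in range(1,n):
        if s[i,4]<60: continue
        ii=l==i; p=P[ii]; r=rect(p[:,:2])
        print('blob px',ce[i].round(),'n',s[i,4],'ctr',r[0],'LxW',round(r[1],1),round(r[2],1),'yaw',round(r[3],1),'z',np.median(p[:,2]).round(4))
E
python3 - <<'E'
from find import *
for n in ('scene','top'):
    c=snap(n); P=pts(c); print(n); bars(c)
    hsv=cv2.cvtColor(c['color'],cv2.COLOR_RGB2HSV)
    # cabinet top / tray rim / handle / vblock by height bands
    for name,lo,hi,reg in (('cabtop',.078,.096,(.55,1.,-.1,.6)),('tray',.02,.036,(.6,1.,-.4,0)),('vblock',.04,.06,(.4,.62,.05,.35)),('handle',.03,.09,(.4,.75,.05,.35)),('jar',.07,.09,(.4,.8,.3,.6))):
        a,b,d,e=reg
        m=(P[...,2]>lo)&(P[...,2]<hi)&(P[...,0]>a)&(P[...,0]<b)&(P[...,1]>d)&(P[...,1]<e)
        k,l,s,ce=cv2.connectedComponentsWithStats(m.astype(np.uint8))
        for i in range(1,k):
            if s[i,4]>60:
                p=P[l==i]; print(name,ce[i].round(),s[i,4],*rect(p[:,:2]),np.median(p[:,2]).round(4))
    if n=='top': a=cv2.resize(c['color'][200:330,180:460],None,fx=2.8,fy=2.8,interpolation=cv2.INTER_CUBIC); cv2.imwrite('pics/crop1.png',a[:,:,::-1])
E
```

```text
scene
blob px [240. 269.] n 260 ctr [ 0.4391 -0.1942] LxW 64.3 32.3 yaw 34.2 z 0.0272
blob px [194. 289.] n 251 ctr [ 0.4404 -0.3161] LxW 63.4 28.1 yaw -1.6 z 0.0283
blob px [272. 321.] n 125 ctr [ 0.6142 -0.1923] LxW 191.8 5.3 yaw -83.4 z 0.0249
blob px [204. 314.] n 301 ctr [ 0.5197 -0.3233] LxW 63.5 31.5 yaw -77.9 z 0.0278
blob px [308. 358.] n 98 ctr [ 0.74   -0.1844] LxW 154.7 4.1 yaw -83.4 z 0.0248
cabtop [450. 250.] 7469 [0.6853 0.2399] 288.0524597167969 210.7256317138672 84.42262268066406 0.0869
tray [293. 338.] 1052 [ 0.6744 -0.1809] 231.27133178710938 134.15469360351562 -83.03361177444458 0.0276
vblock [388. 201.] 70 [0.4395 0.2389] 64.97220611572266 13.242406845092773 -36.775455474853516 0.0499
vblock [402. 203.] 78 [0.4623 0.2683] 61.65825653076172 12.856624603271484 -37.99469757080078 0.0489
vblock [412. 219.] 202 [0.5328 0.2534] 130.0690155029297 25.793750762939453 83.75801086425781 0.0507
vblock [380. 252.] 97 [0.5846 0.108 ] 69.99986267089844 6.397366523742676 -8.359954833984375 0.0509
handle [389. 204.] 128 [0.4419 0.2427] 66.03738403320312 20.316743850708008 -39.266
[... 1059 characters left out ...]
0.0479
vblock [241. 270.] 67 [0.4361 0.2419] 58.70233917236328 14.479354858398438 -38.13934326171875 0.049
handle [246. 203.] 4060 [0.6333 0.2207] 258.5715637207031 233.40274047851562 89.968994140625 0.0841
handle [232. 264.] 125 [0.4567 0.2675] 59.347434997558594 22.81981658935547 -36.88713455200195 0.0441
handle [240. 271.] 108 [0.4371 0.2435] 60.08958053588867 20.414180755615234 -42.84298324584961 0.0452
jar [206. 189.] 1304 [0.6937 0.3363] 208.53285217285156 89.38104248046875 -5.381675720214844 0.0848
jar [206. 225.] 92 [0.5775 0.3437] 85.49610900878906 15.706298828125 84.2272720336914 0.073
jar [162. 245.] 297 [0.5182 0.4804] 59.00028610229492 57.90632629394531 -50.45317459106445 0.0792
```

View pics/crop1.png

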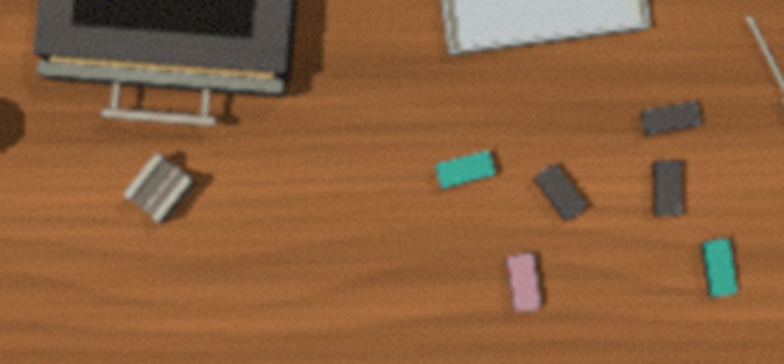

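The crop confirms exactly three dark bars, at crop pixels (562,192), (668,188) and (671,117). The turquoise and pink ones are clearly different. I'll swing round to the V-block, and locate the mat on the way.

```bash
python3 -m jog '[[1,1,-0.1,0,-0.05],[1,1,-0.1,0,-0.05],[1,1,-0.1,0,-0.05],[1,1,-0.1,0,-0.05],[1,1,-0.1,0,-0.05],[1,1,-0.1,0,-0.05],[1,1,-0.1,0,-0.05],[1,1,-0.1,0,-0.05],[1,1,-0.1,0,-0.05],[1,1,-0.1,0,-0.05],[1,1,-0.1,0,-0.05],[1,1,-0.1,0,-0.05]]'
python3 -m jog '[[1,1,-0.1,0,-0.05],[1,1,-0.1,0,-0.05],[1,1,-0.1,0,-0.05],[1,1,-0.1,0,-0.05],[1,1,-0.1,0,-0.05],[1,1,-0.1,0,-0.05],[1,1,-0.1,0,-0.05],[1,1,-0.1,0,-0.05],[1,1,-0.1,0,-0.05],[1,1,-0.1,0,-0.05],[1,1,-0.1,0,-0.05],[1,1,-0.1,0,-0.05]]'
cat > go.py <<'E'
"""go.py x y z yaw [n]: what is left to go, in row units (sum), at the present yaw and at the target yaw"""
import sys; from h import *
t=[float(a) for a in sys.argv[1:5]]; o=env.get_obs(); p=o['tool_pos']; y=o['tool_rot'][2]
d=np.array(t[:3])-p
def f(a): a=np.radians(a); c,s=np.cos(a),np.sin(a); return np.array([c*d[0]+s*d[1],s*d[0]-c*d[1],-d[2]])/.02
turn=-((t[3]-y+180)%360-180)
print('now',p.round(4),round(y,2),'w',round(o['grip_width'],4),'F',o['force'].round(1),'t',round(o['time_s'],1),'| units at present yaw',f(y).round(2),'at target yaw',f(t[3]).round(2),'turn',round(turn/45,3))
E
python3 go.py .449 .255 .20 142
python3 - <<'E'
from find import *
for n in ('scene','top'):
    c=snap(n); P=pts(c); hsv=cv2.cvtColor(c['color'],cv2.COLOR_RGB2HSV)
    m=(hsv[...,2]<40)&(P[...,2]>.075)&(P[...,2]<.1)&(P[...,0]>.55)&(P[...,0]<.85)&(P[...,1]>.05)&(P[...,1]<.45)
    k,l,s,ce=cv2.connectedComponentsWithStats(m.astype(np.uint8)); i=1+s[1:,4].argmax()
    v,u=np.nonzero(l==i); print(n,*rect(onplane(c,np.stack([u,v],-1),.089)[:,:2]),np.median(P[l==i][:,2]))
E
```

```text
time_s: 1.2
tool_pos: [0.3613, -0.5022, 0.2396]
tool_rot: [180.0, 0.0, 41.2]
force: [-0.3, 0.4, -0.9]
grip_width: 0.087
grasp_force: 0.0
time_s: 2.2
tool_pos: [0.4832, -0.2966, 0.2396]
tool_rot: [180.0, 0.0, 68.3]
force: [0.1, 1.3, -0.2]
grip_width: 0.0873
grasp_force: 0.0
now [ 0.4832 -0.2966  0.2396] 68.25 w 0.0873 F [ 0.1  1.3 -0.2] t 2.2 | units at present yaw [ 24.98 -11.81   1.98] at target yaw [18.33 20.68  1.98] turn -1.639Traceback (most recent call last):
  File "<stdin>", line 5, in <module>
ValueError: attempt to get argmax of an empty sequence
```

```bash
python3 -m jog '[[1,1,0.1,0,-0.055],[1,1,0.1,0,-0.055],[1,1,0.1,0,-0.055],[1,1,0.1,0,-0.055],[1,1,0.1,0,-0.055],[1,1,0.1,0,-0.055],[1,1,0.1,0,-0.055],[1,1,0.1,0,-0.055],[1,1,0.2,0,-0.055],[1,1,0.2,0,-0.055],[1,1,0.2,0,-0.055],[1,1,0.2,0,-0.055]]'
python3 -m jog '[[1,1,0.2,0,-0.055],[1,1,0.2,0,-0.055],[1,1,0.2,0,-0.055],[1,1,0.2,0,-0.055],[1,1,0.3,0,-0.055],[1,1,0.3,0,-0.055],[1,1,0.3,0,-0.055],[1,1,0.3,0,-0.055],[1,1,0.3,0,-0.055],[1,1,0.3,0,-0.055],[1,0.8,0.3,0,-0.055],[1,0.5,0.3,0,-0.055]]'
python3 go.py .449 .255 .13 142
python3 - <<'E'
from find import *
for n in ('scene','top'):
    c=snap(n); P=pts(c); hsv=cv2.cvtColor(c['color'],cv2.COLOR_RGB2HSV)
    r=(P[...,2]>.075)&(P[...,2]<.1)&(P[...,0]>.55)&(P[...,0]<.85)&(P[...,1]>.05)&(P[...,1]<.45)
    v=c['color'].max(-1); t,_=cv2.threshold(v[r][:,None],0,255,cv2.THRESH_OTSU)
    m=r&(v<t); k,l,s,ce=cv2.connectedComponentsWithStats(m.astype(np.uint8)); i=1+s[1:,4].argmax()
    vv,u=np.nonzero(l==i); print(n,t,*rect(onplane(c,np.stack([u,vv],-1),.089)[:,:2]),np.median(P[l==i][:,2]))
E
```

```text
time_s: 3.25
tool_pos: [0.5489, -0.0649, 0.2395]
tool_rot: [180.0, 0.0, 98.0]
force: [0.4, 1.0, 0.1]
grip_width: 0.0871
grasp_force: 0.0
time_s: 4.25
tool_pos: [0.5275, 0.1699, 0.2397]
tool_rot: [180.0, -0.0, 127.8]
force: [-0.2, -0.5, 0.5]
grip_width: 0.0869
grasp_force: 0.0
now [0.5275 0.1699 0.2397] 127.82 w 0.0869 F [-0.2 -0.5  0.5] t 4.2 | units at present yaw [ 5.77 -0.49  5.48] at target yaw [5.71 0.94 5.48] turn -0.315
scene 90.0 [0.6924 0.2297] 282.8169860839844 210.48016357421875 84.41256713867188 0.08843191199284378
top 60.0 [0.6636 0.2203] 243.1204376220703 164.18161010742188 83.96470642089844 0.08802522808210655
```

```bash
python3 -m jog '[[1,0,0,0.5,-0.105],[1,0,0,0.5,-0.105],[1,0,0,0.5,-0.105],[1,1,0.15,0.5,0],[1,1,0.15,0.5,0],[1,1,0.15,0.5,0],[1,1,0.15,0.5,0],[1,1,0.15,0.5,0],[1,0.7,0.2,0.5,0],[1,0,0,0.5,0],[1,0,0,0.5,0],[1,0,0,0,0]]'
python3 go.py .449 .255 .025 142
python3 - <<'E'
from find import *
for n in ('scene','top'):
    c=snap(n,n+'1.png'); P=pts(c)
    if n=='top': print(onplane(c,[[205,168],[273,168],[205,213],[273,213],[239,190.5],[240,241]],.089))
    a,b,d,e=(.38,.52,.18,.34)
    m=(P[...,2]>.044)&(P[...,2]<.054)&(P[...,0]>a)&(P[...,0]<b)&(P[...,1]>d)&(P[...,1]<e)
    k,l,s,ce=cv2.connectedComponentsWithStats(m.astype(np.uint8))
    for i in range(1,k):
        if s[i,4]>20: print(ce[i],s[i,4],*rect(P[l==i][:,:2]))
    cv2.imwrite('pics/c_%s.png'%n,cv2.resize(c['color'][130:310,120:360] if n=='top' else c['color'][150:330,300:540],None,fx=3,fy=3)[:,:,::-1])
E
```

```text
time_s: 5.35
tool_pos: [0.4512, 0.2501, 0.1273]
tool_rot: [-179.8, -0.1, 141.5]
force: [-0.0, -0.2, 0.0]
grip_width: 0.0869
grasp_force: 0.0
now [0.4512 0.2501 0.1273] 141.47 w 0.0869 F [-0.  -0.2  0. ] t 5.3 | units at present yaw [0.24 0.12 5.12] at target yaw [0.24 0.13 5.12] turn -0.012
[387.4314 200.1961] 51 [0.44   0.2375] 61.6490364074707 8.452911376953125 -36.541900634765625
[402.8039 202.    ] 51 [0.4627 0.2705] 62.09283447265625 7.927947998046875 -37.99287414550781
[[0.7545 0.3458 0.089 ]
 [0.7493 0.1335 0.089 ]
 [0.6127 0.3454 0.089 ]
 [0.608  0.1349 0.089 ]
 [0.6807 0.2396 0.089 ]
 [0.5235 0.2372 0.089 ]]
```

View pics/c_scene.png

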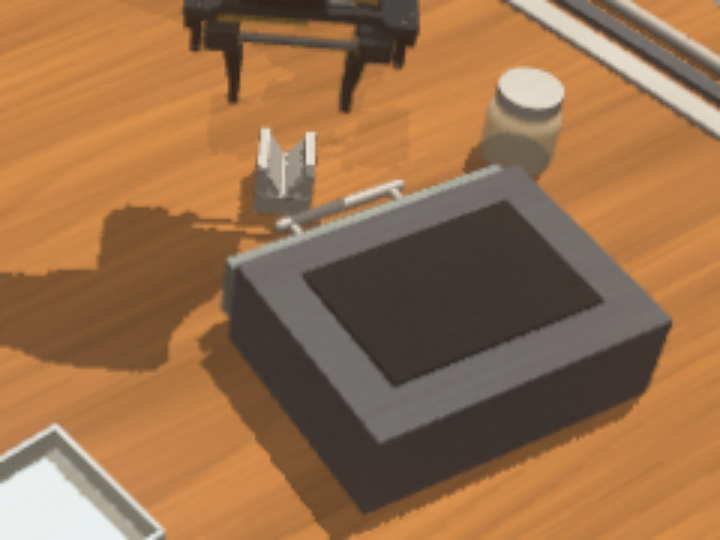

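The crop shows the open fingers above the V-block at crop (287,170), with the handle at (340,205) and the mat in the middle of the cabinet top. The measured V-block centre is (0.451, 0.254), so I'll descend and grip.

```bash
python3 -m jog '[[1,0.15,0.15,0.7,0],[1,0,0,0.7,0],[1,0,0,0.7,0],[1,0,0,0.7,0],[1,0,0,0.6,0],[1,0,0,0.6,0],[1,0,0,0.6,0],[1,0,0,0.5,0],[1,0,0,0,0]]' 40
python3 -m jog '[[0.3,0,0,0,0],[0.3,0,0,0,0],[0.3,0,0,0,0],[0.3,0,0,0,0],[0.3,0,0,0,0],[0.3,0,0,0,0],[0.3,0,0,0,0]]' 45
python3 -m jog '[[0.3,0,0,-0.5,0],[0.3,0,0,-0.5,0],[0.3,0,0,-1,0],[0.3,0,0,-1,0],[0.3,0,0,-1,0],[0.3,0,0,-1,0],[0.3,0,0,-1,0],[0.3,0,0,-1,0],[0.3,0,0,-0.6,0],[0.3,0,0,0,0]]' 45
python3 go.py .70 .238 .118 84.4
```

```text
time_s: 6.2
tool_pos: [0.4491, 0.256, 0.0252]
tool_rot: [-179.8, -0.1, 141.6]
force: [-0.8, -0.3, 0.1]
grip_width: 0.0872
grasp_force: 0.0
time_s: 6.78
tool_pos: [0.4507, 0.2565, 0.0278]
tool_rot: [-180.0, 0.0, 141.6]
force: [-0.2, 0.6, 2.6]
grip_width: 0.0495
grasp_force: 45.0
time_s: 7.62
tool_pos: [0.4517, 0.2578, 0.1823]
tool_rot: [179.8, 0.2, 141.6]
force: [0.6, 0.7, -6.9]
grip_width: 0.0498
grasp_force: 45.0
now [0.4517 0.2578 0.1823] 141.61 w 0.0498 F [ 0.6  0.7 -6.9] t 7.6 | units at present yaw [-10.34   6.93   3.21] at target yaw [ 0.23 12.45  3.21] turn 1.271
```

```bash
python3 -m jog '[[0.3,0,0,0,0.14],[0.3,0,0,0,0.14],[0.3,0,0,0,0.14],[0.3,0,0,0,0.14],[0.3,0,0,0,0.14],[0.3,0,0,0,0.14],[0.3,0,0,0,0.14],[0.3,0,0,0,0.14],[0.3,0,0,0,0.14]]'
python3 -m jog '[[0.3,0,0.6,0,0],[0.3,0,1,0,0],[0.3,0,1,0,0],[0.3,0,1,0,0],[0.3,0,1,0,0],[0.3,0,1,0,0],[0.3,0,1,0,0],[0.3,0,1,0,0],[0.3,0,1,0,0],[0.3,0,1,0,0],[0.3,0,1,0,0],[0.3,0,1,0,0]]'
python3 go.py .70 .238 .118 84.4
```

```text
time_s: 8.37
tool_pos: [0.4495, 0.2563, 0.1779]
tool_rot: [-179.9, 0.1, 84.6]
force: [0.3, 0.4, -6.0]
grip_width: 0.0499
grasp_force: 45.0
time_s: 9.37
tool_pos: [0.6817, 0.2354, 0.1766]
tool_rot: [-179.8, 0.1, 84.9]
force: [-0.5, -0.0, -6.4]
grip_width: 0.0499
grasp_force: 45.0
now [0.6817 0.2354 0.1766] 84.9 w 0.0499 F [-0.5 -0.  -6.4] t 9.4 | units at present yaw [0.21 0.9  2.93] at target yaw [0.22 0.9  2.93] turn 0.011
```

```bash
python3 -m jog '[[0.3,0.1,0.45,0.4,0],[0.3,0.1,0.45,0.5,0],[0.3,0,0,0.5,0],[0.3,0,0,0.5,0],[0.3,0,0,0.4,0],[0.3,0,0,0.3,0],[0.3,0,0,0.15,0],[0.3,0,0,0,0]]'
python3 go.py .70 .238 .117 84.4
```

```text
time_s: 10.03
tool_pos: [0.6991, 0.2383, 0.1236]
tool_rot: [-179.9, 0.1, 84.9]
force: [0.1, 0.1, -6.4]
grip_width: 0.0495
grasp_force: 45.0
now [0.6991 0.2383 0.1236] 84.93 w 0.0495 F [ 0.1  0.1 -6.4] t 10.0 | units at present yaw [-0.01  0.05  0.33] at target yaw [-0.01  0.05  0.33] turn 0.012
```

```bash
python3 -m jog '[[0.3,0,0,0.1,0],[0.3,0,0,0.1,0],[0.3,0,0,0.1,0],[0.3,0,0,0,0],[0.3,0,0,0,0]]'
python3 go.py .70 .238 .117 84.4
```

```text
time_s: 10.45
tool_pos: [0.6999, 0.2385, 0.1186]
tool_rot: [180.0, 0.0, 84.9]
force: [0.3, 0.7, -7.6]
grip_width: 0.0497
grasp_force: 45.0
now [0.6999 0.2385 0.1186] 84.9 w 0.0497 F [ 0.3  0.7 -7.6] t 10.4 | units at present yaw [-0.03  0.    0.08] at target yaw [-0.03  0.    0.08] turn 0.011
```

```bash
python3 -m jog '[[0.3,0,0,0.1,0],[0.3,0,0,0,0],[0.3,0,0,0,0]]'
python3 -m jog '[[0.3,0,0,0.05,0],[0.3,0,0,0,0],[0.3,0,0,0,0]]'
```

```text
time_s: 10.7
tool_pos: [0.7003, 0.2387, 0.1178]
tool_rot: [179.9, -0.0, 84.9]
force: [-1.6, -1.5, 0.5]
grip_width: 0.0497
grasp_force: 45.0
time_s: 10.95
tool_pos: [0.7003, 0.2387, 0.1178]
tool_rot: [179.9, -0.0, 84.9]
force: [-3.3, -1.7, 4.8]
grip_width: 0.0497
grasp_force: 45.0
```

```bash
python3 -m jog '[[0.8,0,0,0,0],[0.8,0,0,0,0],[0.8,0,0,0,0],[0.8,0,0,0,0],[0.8,0,0,-0.5,0],[0.8,0,0,-1,0],[0.8,0,0,-1,0],[0.8,0,0,-1,0],[0.8,0,-1,-0.5,0],[0.8,0,-1,0,0],[0.8,0,-1,0,0],[0.8,0,-1,0,0]]'
python3 -m jog '[[0.35,0,-1,0,0],[0.35,0,-1,0,0],[0.35,0,-1,0,0],[0.35,0,-1,0,0],[0.35,0,-0.5,0,0],[0.35,0,0,0,0]]'
python3 go.py .537 .254 .055 84.4
python3 - <<'E'
from find import *
for n in ('scene','top'):
    c=snap(n); P=pts(c)
    for nm,lo,hi,(a,b,d,e) in (('vb',.125,.148,(.62,.8,.14,.34)),('handle',.035,.062,(.49,.56,.17,.33))):
        m=(P[...,2]>lo)&(P[...,2]<hi)&(P[...,0]>a)&(P[...,0]<b)&(P[...,1]>d)&(P[...,1]<e)
        k,l,s,ce=cv2.connectedComponentsWithStats(m.astype(np.uint8))
        for i in range(1,k):
            if s[i,4]>20: q=P[l==i]; print(n,nm,ce[i],s[i,4],*rect(q[:,:2]),'med',np.median(q,0),q[:,2].max())
    if n=='scene': cv2.imwrite('pics/s2.png',c['color'][130:330,280:560][:,:,::-1])
E
```

```text
time_s: 11.95
tool_pos: [0.6196, 0.2462, 0.1966]
tool_rot: [179.9, -0.0, 84.9]
force: [-0.3, -0.6, 0.3]
grip_width: 0.0696
grasp_force: 0.0
time_s: 12.45
tool_pos: [0.5289, 0.2549, 0.1965]
tool_rot: [179.9, 0.0, 85.1]
force: [0.3, 0.1, 0.5]
grip_width: 0.0377
grasp_force: 0.0
now [0.5289 0.2549 0.1965] 85.06 w 0.0377 F [0.3 0.1 0.5] t 12.4 | units at present yaw [-0.01  0.41  7.08] at target yaw [-0.    0.41  7.08] turn 0.015
scene vb [453.5423 231.1891] 201 [0.6831 0.2408] 65.74353790283203 20.99433708190918 88.67935180664062 med [0.683  0.2383 0.1341] 0.1426203295913585
scene vb [463.5422 241.9036] 166 [0.7203 0.2362] 63.34113693237305 14.185391426086426 82.49494171142578 med [0.7224 0.2334 0.136 ] 0.14227108268492472
scene handle [412.2079 218.6832] 202 [0.5341 0.2518] 126.68547821044922 22.743682861328125 85.6103515625 med [0.5306 0.2486 0.0507] 0.056721646278649174
top vb [237.6699 176.3786] 103 [0.7141 0.2374] 60.601043701171875 18.295621871948242 83.70025634765625 med [0.7151 0.2368 0.1357] 0.14578884159856242
top vb [236.2766 188.2447] 94 [0.6812 0.2394] 59.722679138183594 17.79139518737793 84.97221374511719 med [0.6778 0.242  0.1352] 0.14733720552006835
top handle [252.0366 238.8293] 82 [0.5366 0.202 ] 54.711788177490234 41.43660354614258 84.07477569580078 med [0.5273 0.2031 0.0496] 0.06197719362724219
```

View pics/s2.png

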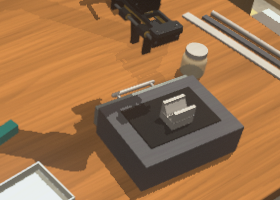

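The V-block stands on the mat at crop (177,110). The handle bar centre is at about (0.530, 0.254) and the TCP is above it, so I'll descend and grip the bar.

```bash
python3 -m jog '[[0.36,0,0,1,0],[0.36,0,0,1,0],[0.36,0,0,1,0],[0.36,0,0,1,0],[0.36,0,0.05,1,0],[0.36,0,0,0.5,0],[0.36,0,0,0.3,0],[0.36,0,0,0,0]]'
python3 -m jog '[[0.36,0,0,0.4,0],[0.36,0,0,0.4,0],[0.36,0,0,0.4,0],[0.36,0,0,0,0]]'
python3 -m jog '[[0,0,0,0,0],[0,0,0,0,0],[0,0,0,0,0],[0,0,0,0,0],[0,0,0,0,0]]' 20
```

```text
time_s: 13.22
tool_pos: [0.5317, 0.2532, 0.0783]
tool_rot: [-179.9, 0.0, 84.9]
force: [-0.3, 0.2, -0.1]
grip_width: 0.0317
grasp_force: 0.0
time_s: 13.55
tool_pos: [0.5308, 0.253, 0.054]
tool_rot: [-179.9, 0.1, 84.9]
force: [-0.4, -0.6, -0.6]
grip_width: 0.0313
grasp_force: 0.0
time_s: 13.97
tool_pos: [0.5316, 0.2538, 0.0559]
tool_rot: [180.0, -0.0, 84.9]
force: [-0.2, -0.4, 1.5]
grip_width: 0.0101
grasp_force: 20.0
```

```bash
python3 -m jog '[[0,0,-0.3,0,0],[0,0,-0.7,0,0],[0,0,-0.8,0,0],[0,0,-0.8,0,0],[0,0,-0.8,0,0],[0,0,-0.8,0,0],[0,0,-0.8,0,0],[0,0,-0.8,0,0],[0,0,-0.8,0,0],[0,0,-0.5,0,0],[0,0,0,0,0]]'
python3 -m jog '[[0,0,-0.2,0,0],[0,0,-0.2,0,0],[0,0,0,0,0],[0,0,0,0,0]]'
```

```text
time_s: 14.88
tool_pos: [0.3881, 0.2676, 0.0559]
tool_rot: [180.0, -0.0, 85.1]
force: [-0.8, 5.1, -1.1]
grip_width: 0.0103
grasp_force: 20.0
time_s: 15.22
tool_pos: [0.3861, 0.2678, 0.056]
tool_rot: [179.6, -0.3, 84.8]
force: [8.1, 5.2, -10.1]
grip_width: 0.0102
grasp_force: 20.0
```

```bash
python3 -m jog '[[0.36,0,0,0,0],[0.36,0,0,0,0],[0.36,0,0,0,0],[0.36,0,0,-0.5,0],[0.36,0,0,-1,0],[0.36,0,0,-1,0],[0.36,0,0,-1,0],[0.36,0,0,-1,0],[0.36,0,0,-1,0],[0.5,0,0,-1,0],[0.5,0,0,-0.5,0],[0.5,0,0,0,0]]'
python3 go.py .439 -.315 .2 -1.3
python3 - <<'E'
from find import *
for n in ('top','scene'):
    c=snap(n,n+'3.png'); P=pts(c); print(n); bars(c)
    for nm,lo,hi,(a,b,d,e) in (('frontrim',.045,.085,(.38,.47,.08,.42)),('floor',.0,.045,(.46,.55,.15,.35))):
        m=(P[...,2]>lo)&(P[...,2]<hi)&(P[...,0]>a)&(P[...,0]<b)&(P[...,1]>d)&(P[...,1]<e)
        k,l,s,ce=cv2.connectedComponentsWithStats(m.astype(np.uint8))
        for i in range(1,k):
            if s[i,4]>40: q=P[l==i]; print(n,nm,ce[i],s[i,4],*rect(q[:,:2]),'med',np.median(q,0),np.percentile(q[:,2],[5,95]))
E
```

```text
time_s: 16.22
tool_pos: [0.3833, 0.2676, 0.198]
tool_rot: [179.8, -0.1, 84.9]
force: [0.7, 0.6, 0.5]
grip_width: 0.041
grasp_force: 0.0
now [0.3833 0.2676 0.198 ] 84.89 w 0.041 F [0.7 0.6 0.5] t 16.2 | units at present yaw [-28.77   5.36  -0.1 ] at target yaw [ 3.44 29.06 -0.1 ] turn 1.915
top
blob px [419. 242.] n 149 ctr [ 0.516  -0.3201] LxW 65.1 27.8 yaw -82.0 z 0.0282
blob px [418. 267.] n 152 ctr [ 0.4378 -0.314 ] LxW 60.6 26.8 yaw -2.1 z 0.0282
blob px [380. 268.] n 150 ctr [ 0.4346 -0.1944] LxW 60.7 28.2 yaw 35.3 z 0.0284
top frontrim [255.2538 275.641 ] 390 [0.417  0.1991] 148.54098510742188 67.66938018798828 -74.8231554031372 med [0.4195 0.199  0.0672] [0.0485 0.0774]
top floor [243.5028 247.1431] 1426 [0.5051 0.25  ] 199.88876342773438 89.76219177246094 89.69166564941406 med [0.5138 0.2312 0.0215] [0.0137 0.0291]
scene
blob px [240. 269.] n 255 ctr [ 0.4388 -0.1942] LxW 63.2 33.0 yaw 35.7 z 0.0274
blob px [194. 290.] n 249 ctr [ 0.4413 -0.316 ] LxW 64.8 27.9 yaw -1.1 z 0.0285
blob px [204. 314.] n 296 ctr [ 0.5207 -0.3231] LxW 61.8 30.6 yaw -79.2 z 0.0278
blob px [262. 327.] n 95 ctr [ 0.6177 -0.2236] LxW 141.2 5.5 yaw -82.9 z 0.0249
blob px [294. 368.] n 71 ctr [ 0.7459 -0.2233] LxW 98.8 6.1 yaw -84.2 z 0.0253
scene frontrim [390.2716 193.3034] 1414 [0.425  0.2619] 275.4605407714844 89.72193145751953 89.99614715576172 med [0.4338 0.2537 0.0626] [0.047  0.0748]
scene floor [405.1508 217.7869] 1253 [0.5002 0.2552] 189.49476623535156 80.40657043457031 89.74714660644531 med [0.4956 0.2593 0.0223] [0.0188 0.0257]
```

View pics/top3.png

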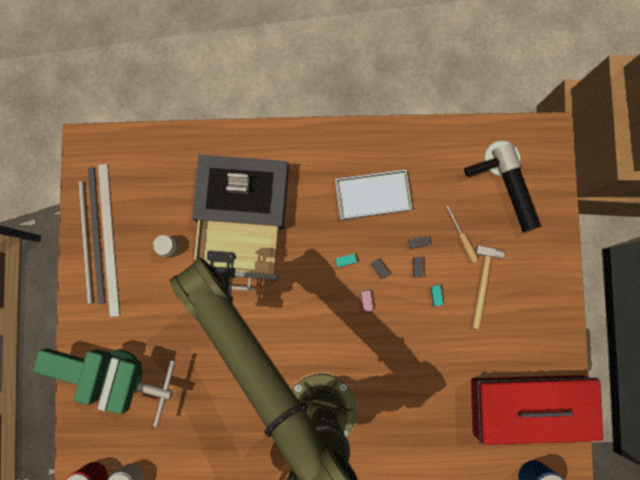

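The drawer is open, with its floor at z ≈ 0.022, and the bars at top (380,268), (418,267) and (419,242) haven't moved. The nearest free bar is the one at (0.4395, -0.315), yaw about -1.5.

```bash
python3 -m jog '[[0.6,-1,0.45,0,0],[0.6,-1,0.45,0,0],[0.6,-1,0.45,0,0],[0.6,-1,0.45,0,0],[0.6,-1,0.45,0,0],[0.6,-1,0.45,0,0],[0.6,-1,0.45,0,0],[0.6,-1,0.45,0,0],[0.6,-1,0.45,0,0],[0.6,-1,0.45,0,0],[0.6,-1,0.45,0,0],[0.6,-1,0.45,0,0]]'
python3 -m jog '[[0.6,-1,0,0.2,0],[0.6,-1,0,0.2,0],[0.6,-1,0,0.2,0],[0.6,-1,0,0.2,0],[0.6,-1,0,0.2,0],[0.6,-1,0,0.2,0],[0.6,-1,0,0.2,0],[0.6,-1,0,0.2,0],[0.6,-1,0,0.2,0],[0.6,-1,0,0.2,0],[0.6,-1,0,0.2,0],[0.6,-1,0,0.2,0]]'
python3 -m jog '[[0.6,0,0,0,0.155],[0.6,0,0,0,0.155],[0.6,0,0,0,0.155],[0.6,0,0,0,0.155],[0.6,0,0,0,0.155],[0.6,0,0,0,0.155],[0.6,0,0,0,0.155],[0.6,0,0,0,0.155],[0.6,0,0,0,0.155],[0.6,0,0,0,0.155],[0.6,0,0,0,0.155],[0.6,0,0,0,0.155]]'
python3 go.py .4395 -.315 .12 -1.5
```

```text
time_s: 17.32
tool_pos: [0.4675, 0.0172, 0.1936]
tool_rot: [-179.8, 0.0, 84.9]
force: [1.0, -0.7, -0.2]
grip_width: 0.0522
grasp_force: 0.0
time_s: 18.32
tool_pos: [0.4457, -0.2211, 0.1453]
tool_rot: [-179.8, -0.1, 84.9]
force: [-0.2, -0.0, -0.5]
grip_width: 0.0522
grasp_force: 0.0
time_s: 19.32
tool_pos: [0.4459, -0.2201, 0.1454]
tool_rot: [-179.9, 0.2, 0.9]
force: [-0.8, -0.1, 0.5]
grip_width: 0.0524
grasp_force: 0.0
now [ 0.4459 -0.2201  0.1454] 0.88 w 0.0524 F [-0.8 -0.1  0.5] t 19.3 | units at present yaw [-0.39  4.74  1.27] at target yaw [-0.2   4.75  1.27] turn 0.053
```

```bash
python3 -m jog '[[0.65,-0.05,0.8,0.2,0.05],[0.65,-0.05,0.8,0.2,0],[0.65,-0.05,0.8,0.2,0],[0.65,-0.05,0.8,0.2,0],[0.65,0,0.8,0.2,0],[0.65,0,0.7,0.2,0],[0.65,0,0,0,0]]'
python3 go.py .4395 -.315 .020 -1.5
python3 - <<'E'
from find import *
c=snap('scene'); bars(c)
E
```

```text
time_s: 19.9
tool_pos: [0.4402, -0.3183, 0.1217]
tool_rot: [180.0, 0.1, -1.3]
force: [-1.1, 0.0, 0.1]
grip_width: 0.0565
grasp_force: 0.0
now [ 0.4402 -0.3183  0.1217] -1.27 w 0.0565 F [-1.1  0.   0.1] t 19.9 | units at present yaw [-0.04 -0.16  5.08] at target yaw [-0.04 -0.16  5.08] turn 0.005
blob px [240. 269.] n 254 ctr [ 0.4387 -0.1952] LxW 64.8 31.4 yaw 34.7 z 0.0274
blob px [194. 289.] n 249 ctr [ 0.4406 -0.3164] LxW 65.8 27.4 yaw -2.0 z 0.0282
blob px [306. 306.] n 104 ctr [ 0.6141 -0.1259] LxW 143.3 57.1 yaw 68.6 z 0.025
blob px [204. 314.] n 308 ctr [ 0.5195 -0.3239] LxW 62.5 31.9 yaw -80.1 z 0.0275
blob px [113. 341.] n 143 ctr [ 0.4853 -0.5329] LxW 59.4 30.2 yaw 79.4 z 0.0256
blob px [304. 361.] n 108 ctr [ 0.7412 -0.1911] LxW 169.0 4.4 yaw -83.5 z 0.0247
```

```bash
python3 -m jog '[[0.65,0,-0.1,0.8,0],[0.65,0,0,0.8,0],[0.65,0,0,0.8,0],[0.65,0,0,0.8,0],[0.65,0,0,0.8,0],[0.65,0,0,0.6,0],[0.65,0,0,0.35,0],[0.65,0,0,0,0]]' 30
python3 -m jog '[[0.1,0,0,0,0],[0.1,0,0,0,0],[0.1,0,0,0,0],[0.1,0,0,0,0],[0.1,0,0,0,0],[0.1,0,0,0,0]]' 30
python3 -m jog '[[0.1,0,0,-0.3,0],[0.1,0,0,-0.6,0],[0.1,0,0,-0.8,0],[0.1,0,0,-0.8,0],[0.1,0,0,-0.8,0],[0.1,0,0,-0.8,0],[0.1,0,0,-0.6,0],[0.1,0,0,-0.3,0],[0.1,0,0,0,0],[0.1,0,0,0,0],[0.1,0,0,0,0]]' 30
python3 go.py .6735 -.18 .12 96.6
for i in 1 2 3; do python3 -m jog '[[0.1,0,0,0,0]]' | grep force; done
```

```text
time_s: 20.62
tool_pos: [0.4413, -0.3115, 0.0231]
tool_rot: [-179.9, 0.1, -1.0]
force: [-0.2, -0.1, 0.3]
grip_width: 0.0563
grasp_force: 0.0
time_s: 21.12
tool_pos: [0.4425, -0.3136, 0.0253]
tool_rot: [179.9, -0.1, -1.1]
force: [0.1, -0.8, 1.9]
grip_width: 0.0279
grasp_force: 30.0
time_s: 22.03
tool_pos: [0.4414, -0.3123, 0.1236]
tool_rot: [-179.9, 0.1, -1.0]
force: [-0.1, -0.9, -1.0]
grip_width: 0.0277
grasp_force: 30.0
now [ 0.4414 -0.3123  0.1236] -1.05 w 0.0277 F [-0.1 -0.9 -1. ] t 22.0 | units at present yaw [11.48 -6.83  0.18] at target yaw [ 5.24 12.29  0.18] turn -2.17
force: [-0.5, -0.3, -0.7]
grasp_force: 30.0
force: [-0.1, 0.1, -0.6]
grasp_force: 30.0
force: [0.4, 0.4, -1.7]
grasp_force: 30.0
```

The hanging force is about -1.0 N, so roughly 0.1 kg. This bar is hollow and goes in the tray.

```bash
python3 -m jog '[[0.1,0,0,0,-0.145],[0.1,0,0,0,-0.145],[0.1,0,0,0,-0.145],[0.1,0,0,0,-0.145],[0.1,0,0,0,-0.145],[0.1,0,0,0,-0.145],[0.1,0,0,0,-0.145],[0.1,0,0,0,-0.145],[0.1,0,0,0,-0.145],[0.1,0,0,0,-0.145],[0.1,0,0,0,-0.145]]'
python3 -m jog '[[0.1,0,0,0,-0.145],[0.1,0,0,0,-0.145],[0.1,0,0,0,-0.145],[0.1,0,0,0,-0.145],[0.1,0,0,0,0]]'
python3 go.py .6815 -.2495 .09 96.6
```

```text
time_s: 23.2
tool_pos: [0.4419, -0.3126, 0.1242]
tool_rot: [-180.0, -0.0, 71.1]
force: [-0.0, -0.3, -1.1]
grip_width: 0.028
grasp_force: 30.0
time_s: 23.62
tool_pos: [0.4419, -0.3127, 0.1242]
tool_rot: [-180.0, -0.0, 97.0]
force: [0.6, -0.1, -1.1]
grip_width: 0.0276
grasp_force: 30.0
now [ 0.4419 -0.3127  0.1242] 96.99 w 0.0276 F [ 0.6 -0.1 -1.1] t 23.6 | units at present yaw [ 1.68 12.27  1.71] at target yaw [ 1.76 12.26  1.71] turn 0.009
```

```bash
python3 -m jog '[[0.1,0.15,0.8,0,0.01],[0.1,0.15,1,0,0],[0.1,0.15,1,0,0],[0.1,0.15,1,0,0],[0.1,0.15,1,0,0],[0.1,0.15,1,0.1,0],[0.1,0.15,1,0.3,0],[0.1,0.15,1,0.3,0],[0.1,0.15,1,0.3,0],[0.1,0.15,1,0.3,0],[0.1,0.15,1,0.3,0],[0.1,0.1,1,0.1,0]]'
python3 -m jog '[[0.1,0,0.45,0,0],[0.1,0,0,0,0]]'
python3 go.py .6815 -.2495 .03 96.6
python3 - <<'E'
from find import *
c=snap('top'); P=pts(c); hsv=cv2.cvtColor(c['color'],cv2.COLOR_RGB2HSV)
q=P[(abs(P[...,0]-.665)<.03)&(abs(P[...,1]+.12)<.03)]; print('floor',np.median(q,0))
E
```

```text
time_s: 24.62
tool_pos: [0.6728, -0.2509, 0.0887]
tool_rot: [-179.9, -0.1, 96.2]
force: [0.0, -0.3, -1.1]
grip_width: 0.0279
grasp_force: 30.0
time_s: 24.78
tool_pos: [0.6832, -0.2489, 0.0897]
tool_rot: [180.0, -0.1, 96.4]
force: [-0.9, 0.9, -1.3]
grip_width: 0.0275
grasp_force: 30.0
now [ 0.6832 -0.2489  0.0897] 96.38 w 0.0275 F [-0.9  0.9 -1.3] t 24.8 | units at present yaw [-0.02 -0.09  2.99] at target yaw [-0.02 -0.09  2.99] turn -0.005
floor [ 0.6647 -0.1197  0.0038]
```

Tray floor is z ≈ 0.004, as expected. Lowering.

```bash
python3 -m jog '[[0.1,0,-0.05,0.6,0],[0.1,0,0,0.6,0],[0.1,0,0,0.6,0],[0.1,0,0,0.6,0],[0.1,0,0,0.3,0],[0.1,0,0,0.2,0],[0.1,0,0,0.1,0],[0.1,0,0,0,0]]'
python3 -m jog '[[0.55,0,0,0,0],[0.55,0,0,0,0],[0.55,0,0,0,0],[0.55,0,0,-0.5,0],[0.55,0,0,-0.8,0],[0.55,0,0,-0.8,0],[0.55,0,0,-0.8,0],[0.55,0,0,-0.8,0],[0.55,0,0,-0.8,0],[0.55,0,0,-0.5,0],[0.55,0,0,0,0]]'
python3 - <<'E'
from find import *
for n in ('scene','top'):
    c=snap(n); print(n); bars(c,.02,.042,(.3,.76,-.52,.05))
E
python3 go.py .518 -.3215 .12 100.5
```

```text
time_s: 25.5
tool_pos: [0.6805, -0.2507, 0.0303]
tool_rot: [-180.0, -0.0, 96.4]
force: [-0.2, -0.4, -1.5]
grip_width: 0.0278
grasp_force: 30.0
time_s: 26.42
tool_pos: [0.6825, -0.2511, 0.1347]
tool_rot: [179.7, 0.2, 96.4]
force: [-0.2, 0.2, 0.7]
grip_width: 0.0476
grasp_force: 0.0
scene
blob px [324. 306.] n 102 ctr [ 0.6503 -0.0749] LxW 127.9 46.9 yaw 30.0 z 0.0241
blob px [204. 314.] n 315 ctr [ 0.5203 -0.3238] LxW 61.6 30.4 yaw -79.3 z 0.0274
blob px [248. 335.] n 63 ctr [ 0.6226 -0.2663] LxW 57.8 5.6 yaw -83.4 z 0.0246
blob px [303. 361.] n 208 ctr [ 0.7378 -0.1777] LxW 233.0 46.0 yaw 85.3 z 0.0238
blob px [266. 352.] n 406 ctr [ 0.6823 -0.254 ] LxW 62.0 32.1 yaw -81.7 z 0.0312
top
blob px [380. 268.] n 160 ctr [ 0.4348 -0.1948] LxW 61.9 28.2 yaw 34.5 z 0.0274
now [ 0.6808 -0.2508  0.131 ] 96.38 w 0.0476 F [ 0.1 -0.3 -0.2] t 26.5 | units at present yaw [-2.61 -8.48  0.55] at target yaw [-1.99 -8.65  0.55] turn -0.092
```

```bash
python3 -m jog '[[0.65,-0.25,-0.8,0,-0.09],[0.65,-0.25,-1,0,0],[0.65,-0.25,-1,0,0],[0.65,-0.25,-1,0,0],[0.65,-0.25,-1,0,0],[0.65,-0.25,-1,0.1,0],[0.65,-0.25,-1,0.1,0],[0.65,-0.25,-1,0.1,0],[0.65,0,-0.8,0,0],[0.65,0,0,0,0]]'
python3 - <<'E'
from find import *
for n in ('scene','top'):
    c=snap(n); print(n); bars(c,.02,.036,(.3,.6,-.5,.05))
E
python3 go.py .518 -.322 .022 100.5
```

```text
time_s: 27.35
tool_pos: [0.5136, -0.3221, 0.1227]
tool_rot: [-179.7, -0.1, 100.2]
force: [0.3, -0.7, -0.0]
grip_width: 0.0568
grasp_force: 0.0
scene
blob px [242. 269.] n 251 ctr [ 0.4391 -0.1945] LxW 63.3 31.0 yaw 35.1 z 0.0271
blob px [204. 314.] n 317 ctr [ 0.5209 -0.3233] LxW 62.8 32.1 yaw -82.2 z 0.0275
top
blob px [413. 243.] n 60 ctr [ 0.5133 -0.3014] LxW 27.6 24.3 yaw 10.7 z 0.0283
blob px [380. 268.] n 152 ctr [ 0.435 -0.195] LxW 60.8 28.9 yaw 36.0 z 0.0279
now [ 0.5176 -0.3201  0.1237] 100.36 w 0.0566 F [ 0.1 -0.1  0.2] t 27.4 | units at present yaw [-0.1   0.    5.09] at target yaw [-0.1   0.    5.09] turn -0.003
```

```bash
python3 -m jog '[[0.65,-0.05,0,0.8,0],[0.65,0,0,0.8,0],[0.65,0,0,0.8,0],[0.65,0,0,0.8,0],[0.65,0,0,0.8,0],[0.65,0,0,0.6,0],[0.65,0,0,0.35,0],[0.65,0,0,0,0]]' 30
python3 -m jog '[[0.1,0,0,0,0],[0.1,0,0,0,0],[0.1,0,0,0,0],[0.1,0,0,0,0],[0.1,0,0,0,0],[0.1,0,0,0,0]]' 40
python3 -m jog '[[0.1,0,0,-0.3,0],[0.1,0,0,-0.6,0],[0.1,0,0,-0.8,0],[0.1,0,0,-0.8,0],[0.1,0,0,-0.8,0],[0.1,0,0,-0.8,0],[0.1,0,0,-0.6,0],[0.1,0,0,-0.3,0],[0.1,0,0,0,0],[0.1,0,0,0,0],[0.1,0,0,0,0]]' 40
for i in 1 2 3; do python3 -m jog '[[0.1,0,0,0,0]]' | grep force; done
python3 go.py .6735 -.18 .12 96.6;python3 go.py .489 .256 .15 84.4
```

```text
time_s: 28.12
tool_pos: [0.518, -0.3198, 0.0235]
tool_rot: [-179.9, -0.2, 100.5]
force: [-0.4, 0.9, 0.4]
grip_width: 0.0566
grasp_force: 0.0
time_s: 28.62
tool_pos: [0.5187, -0.3214, 0.0262]
tool_rot: [180.0, 0.0, 100.4]
force: [-0.0, -0.4, 1.4]
grip_width: 0.0279
grasp_force: 39.9
time_s: 29.53
tool_pos: [0.5177, -0.3208, 0.1245]
tool_rot: [-179.9, -0.1, 100.4]
force: [-0.8, 0.3, -1.8]
grip_width: 0.0278
grasp_force: 39.9
force: [0.1, -0.6, -1.0]
grasp_force: 39.9
force: [-0.2, 0.2, -1.4]
grasp_force: 39.9
force: [-1.1, 0.7, -1.3]
grasp_force: 39.9
now [ 0.518  -0.3209  0.1248] 100.43 w 0.0278 F [-1.1  0.7 -1.3] t 29.8 | units at present yaw [5.52 8.92 0.24] at target yaw [6.1  8.53 0.24] turn 0.085
now [ 0.518  -0.3209  0.1248] 100.43 w 0.0278 F [-1.1  0.7 -1.3] t 29.8 | units at present yaw [28.63  3.79 -1.26] at target yaw [28.56 -4.26 -1.26] turn 0.356
```

It reads about -1.4 N, so roughly 0.12-0.14 kg: also hollow, and it goes in the tray's other end at (0.6655, -0.1105).

```bash
python3 -m jog '[[0.1,0.6,0.5,0,0.085],[0.1,0.9,0.8,0,0],[0.1,0.9,0.8,0,0],[0.1,0.9,0.8,0,0],[0.1,0.9,0.8,0,0],[0.1,0.9,0.8,0,0],[0.1,0.9,0.8,0,0],[0.1,0.9,0.8,0.2,0],[0.1,0.9,0.8,0.4,0],[0.1,0.9,0.8,0.4,0],[0.1,0.9,0.8,0.4,0],[0.1,0,0,0.2,0]]'
python3 -m jog '[[0.1,0,0,0,0]]'
python3 go.py .6655 -.1105 .03 96.6
```

```text
time_s: 30.78
tool_pos: [0.6661, -0.1028, 0.0922]
tool_rot: [179.9, -0.3, 97.0]
force: [-0.8, 1.9, -0.8]
grip_width: 0.0278
grasp_force: 39.9
time_s: 30.87
tool_pos: [0.6639, -0.1077, 0.0917]
tool_rot: [-179.9, -0.1, 96.8]
force: [-0.5, -0.4, -1.5]
grip_width: 0.0277
grasp_force: 39.9
now [ 0.6639 -0.1077  0.0917] 96.82 w 0.0277 F [-0.5 -0.4 -1.5] t 30.9 | units at present yaw [-0.15  0.06  3.09] at target yaw [-0.15  0.06  3.09] turn 0.005
```

```bash
python3 -m jog '[[0.1,-0.15,0.05,0.6,0],[0.1,0,0,0.6,0],[0.1,0,0,0.6,0],[0.1,0,0,0.6,0],[0.1,0,0,0.3,0],[0.1,0,0,0.2,0],[0.1,0,0,0.1,0],[0.1,0,0,0,0]]'
python3 -m jog '[[0.55,0,0,0,0],[0.55,0,0,0,0],[0.55,0,0,0,0],[0.55,0,0,-0.5,0],[0.55,0,0,-0.8,0],[0.55,0,0,-0.8,0],[0.55,0,0,-0.8,0],[0.55,0,0,-0.8,0],[0.55,0,0,-0.8,0],[0.55,0,0,-0.5,0],[0.55,0,0,0,0]]'
python3 - <<'E'
from find import *
for n in ('scene','top'):
    c=snap(n); print(n); bars(c,.02,.042,(.3,.76,-.52,.05))
E
python3 go.py .437 -.1945 .12 35
```

```text
time_s: 31.53
tool_pos: [0.6655, -0.1131, 0.0332]
tool_rot: [-180.0, -0.0, 96.6]
force: [0.2, 1.4, -1.7]
grip_width: 0.0276
grasp_force: 39.9
time_s: 32.45
tool_pos: [0.6676, -0.1132, 0.1374]
tool_rot: [179.7, 0.1, 96.6]
force: [-0.1, 0.3, 0.0]
grip_width: 0.048
grasp_force: 0.0
scene
blob px [161. 275.] n 66 ctr [ 0.3494 -0.3704] LxW 67.8 29.3 yaw 4.3 z 0.0269
blob px [240. 269.] n 264 ctr [ 0.4394 -0.1949] LxW 66.0 31.1 yaw 36.5 z 0.027
blob px [276. 319.] n 212 ctr [ 0.6132 -0.1863] LxW 221.1 19.9 yaw -88.2 z 0.0244
blob px [318. 320.] n 344 ctr [ 0.6664 -0.1163] LxW 64.6 29.8 yaw -82.0 z 0.0317
blob px [299. 362.] n 223 ctr [ 0.7362 -0.1842] LxW 238.8 69.6 yaw 78.9 z 0.0241
blob px [266. 352.] n 429 ctr [ 0.6816 -0.2556] LxW 69.5 31.3 yaw -83.8 z 0.0311
top
blob px [396. 192.] n 174 ctr [ 0.6779 -0.2516] LxW 60.6 30.0 yaw -85.1 z 0.0309
now [ 0.6657 -0.1132  0.1339] 96.6 w 0.048 F [-0.5 -0.4 -0.8] t 32.5 | units at present yaw [ -2.72 -11.83   0.7 ] at target yaw [-11.7   -3.23   0.7 ] turn 1.369
```

```bash
python3 -m jog '[[0.65,-0.2,-0.8,0,0],[0.65,-0.2,-1,0,0],[0.65,-0.2,-1,0,0],[0.65,-0.2,-1,0,0],[0.65,-0.2,-1,0,0],[0.65,-0.2,-1,0,0],[0.65,-0.3,-1,0,0],[0.65,-0.3,-1,0,0],[0.65,-0.3,-1,0,0],[0.65,-0.3,-1,0,0],[0.65,-0.3,-1,0,0],[0.65,-0.2,-1,0,0]]'
python3 -m jog '[[0.65,0,0,0,0.137],[0.65,0,0,0,0.137],[0.65,0,0,0,0.137],[0.65,0,0,0,0.137],[0.65,0,0,0,0.137],[0.65,0,0,0,0.137],[0.65,0,0,0,0.137],[0.65,0,0,0,0.137],[0.65,0,0,0,0.137],[0.65,0,0,0,0.137],[0.65,0,0,0,0]]'
python3 - <<'E'
from find import *
for n in ('scene','top'):
    c=snap(n); print(n); bars(c,.02,.036,(.38,.55,-.5,.05))
E
python3 go.py .437 -.195 .0235 35
```

```text
time_s: 33.55
tool_pos: [0.4359, -0.1983, 0.1323]
tool_rot: [-179.9, -0.1, 96.6]
force: [-0.5, -0.9, -0.6]
grip_width: 0.0565
grasp_force: 0.0
time_s: 34.47
tool_pos: [0.437, -0.1976, 0.1324]
tool_rot: [-179.9, 0.1, 34.8]
force: [-0.5, 0.4, -0.5]
grip_width: 0.0562
grasp_force: 0.0
scene
blob px [241. 269.] n 273 ctr [ 0.4389 -0.1952] LxW 66.4 32.1 yaw 32.6 z 0.027
top
now [ 0.4372 -0.1977  0.1327] 35.13 w 0.0567 F [ 0.4  0.  -0.3] t 34.6 | units at present yaw [ 0.07 -0.12  5.46] at target yaw [ 0.07 -0.12  5.46] turn 0.003
```

```bash
python3 -m jog '[[0.65,0.05,-0.1,0.8,0],[0.65,0,0,0.8,0],[0.65,0,0,0.8,0],[0.65,0,0,0.8,0],[0.65,0,0,0.8,0],[0.65,0,0,0.8,0],[0.65,0,0,0.5,0],[0.65,0,0,0.15,0],[0.65,0,0,0,0]]' 30
python3 -m jog '[[0.1,0,0,0,0],[0.1,0,0,0,0],[0.1,0,0,0,0],[0.1,0,0,0,0],[0.1,0,0,0,0],[0.1,0,0,0,0]]' 40
python3 -m jog '[[0.1,0,0,-0.3,0],[0.1,0,0,-0.6,0],[0.1,0,0,-0.8,0],[0.1,0,0,-0.8,0],[0.1,0,0,-0.8,0],[0.1,0,0,-0.8,0],[0.1,0,0,-0.8,0],[0.1,0,0,-0.6,0],[0.1,0,0,-0.3,0],[0.1,0,0,0,0],[0.1,0,0,0,0],[0.1,0,0,0,0]]' 40
for i in 1 2 3; do python3 -m jog '[[0.1,0,0,0,0]]' | grep force; done
python3 go.py .6735 -.18 .12 96.6;python3 go.py .489 .256 .15 84.4
```

```text
time_s: 35.32
tool_pos: [0.4368, -0.1954, 0.0237]
tool_rot: [-179.9, 0.0, 35.0]
force: [0.2, 0.2, -0.1]
grip_width: 0.0566
grasp_force: 0.0
time_s: 35.82
tool_pos: [0.4375, -0.1955, 0.0249]
tool_rot: [-180.0, 0.0, 35.0]
force: [-1.4, 1.7, 3.7]
grip_width: 0.0281
grasp_force: 40.0
time_s: 36.82
tool_pos: [0.4367, -0.1954, 0.1394]
tool_rot: [-179.9, 0.1, 35.0]
force: [-0.5, 0.2, -3.9]
grip_width: 0.0275
grasp_force: 40.0
force: [-0.1, 0.5, -4.6]
grasp_force: 40.0
force: [-0.4, 0.1, -3.8]
grasp_force: 40.0
force: [0.1, -0.3, -4.1]
grasp_force: 40.0
now [ 0.4372 -0.1955  0.1399] 34.96 w 0.0273 F [ 0.1 -0.3 -4.1] t 37.1 | units at present yaw [10.13  6.13  1.  ] at target yaw [-0.59 11.83  1.  ] turn -1.37
now [ 0.4372 -0.1955  0.1399] 34.96 w 0.0273 F [ 0.1 -0.3 -4.1] t 37.1 | units at present yaw [ 15.06 -17.02  -0.5 ] at target yaw [22.72  0.37 -0.5 ] turn -1.099
```

About -4.1 N, so roughly 0.4 kg. This one is solid and goes in the drawer.

```bash
python3 -m jog '[[0.1,0,0,0,-0.137],[0.1,0,0,0,-0.137],[0.1,0,0,0,-0.137],[0.1,0,0,0,-0.137],[0.1,0,0,0,-0.137],[0.1,0,0,0,-0.137],[0.1,0,0,0,-0.137],[0.1,0,0,0,-0.14],[0.1,0.5,0,0,0],[0.1,1,0,0,0],[0.1,1,0,0,0],[0.1,1,0,0,0]]' 45
python3 -m jog '[[0.1,1,0,0,0],[0.1,1,0,0,0],[0.1,1,0,0,0],[0.1,1,0,0,0],[0.1,1,0,0,0],[0.1,1,0,0,0],[0.1,1,0,0,0],[0.1,1,0,0,0],[0.1,1,0,0,0],[0.1,1,0,0,0],[0.1,1,0,0,0],[0.1,1,0,0,0]]' 45
python3 go.py .489 .256 .10 84.4
```

```text
time_s: 38.07
tool_pos: [0.4443, -0.1244, 0.1404]
tool_rot: [-180.0, -0.0, 84.2]
force: [-0.6, -0.8, -4.5]
grip_width: 0.0275
grasp_force: 45.0
time_s: 39.07
tool_pos: [0.4672, 0.1146, 0.1405]
tool_rot: [-180.0, 0.0, 84.2]
force: [0.3, -0.2, -3.7]
grip_width: 0.0276
grasp_force: 45.0
now [0.4672 0.1146 0.1405] 84.23 w 0.0276 F [ 0.3 -0.2 -3.7] t 39.1 | units at present yaw [7.15 0.37 2.02] at target yaw [7.14 0.39 2.02] turn -0.004
```

```bash
python3 -m jog '[[0.1,0.9,0.05,0,0],[0.1,1,0.05,0,0],[0.1,1,0.05,0,0],[0.1,1,0.05,0,0],[0.1,1,0.05,0,0],[0.1,1,0.05,0,0],[0.1,0.8,0.05,0.2,0],[0.1,0.4,0,0.4,0],[0.1,0,0,0.4,0],[0.1,0,0,0,0]]'
python3 go.py .489 .256 .05 84.4
python3 - <<'E'
from find import *
for n in ('scene','top'):
    c=snap(n); P=pts(c)
    m=(P[...,2]>.014)&(P[...,2]<.03)&(P[...,0]>.36)&(P[...,0]<.6)&(P[...,1]>.08)&(P[...,1]<.42)
    k,l,s,ce=cv2.connectedComponentsWithStats(cv2.morphologyEx(m.astype(np.uint8),cv2.MORPH_OPEN,np.ones((3,3))))
    for i in range(1,k):
        if s[i,4]>100: q=P[l==i]; print(n,'floor',ce[i],s[i,4],*rect(q[:,:2]),q[:,:2].min(0),q[:,:2].max(0),np.median(q[:,2]))
    if n=='scene': cv2.imwrite('pics/s4.png',cv2.resize(c['color'][120:300,310:550],None,fx=2.5,fy=2.5)[:,:,::-1])
E
```

```text
time_s: 39.9
tool_pos: [0.4867, 0.2524, 0.118]
tool_rot: [-179.8, 0.2, 84.4]
force: [0.5, -1.1, -4.6]
grip_width: 0.0275
grasp_force: 45.0
now [0.4867 0.2524 0.118 ] 84.38 w 0.0275 F [ 0.5 -1.1 -4.6] t 39.9 | units at present yaw [0.19 0.1  3.4 ] at target yaw [0.19 0.1  3.4 ] turn -0.0
scene floor [405.6704 213.8597] 1939 [0.4851 0.2717] 217.9947052001953 97.403564453125 84.94620513916016 [0.4297 0.1594] [0.5403 0.384 ] 0.022439401837926587
top floor [259.8575 245.8255] 1060 [0.5094 0.1873] 151.18020629882812 97.2657699584961 -0.907928466796875 [0.4335 0.138 ] [0.5855 0.2349] 0.021893905500307675
```

View pics/s4.png

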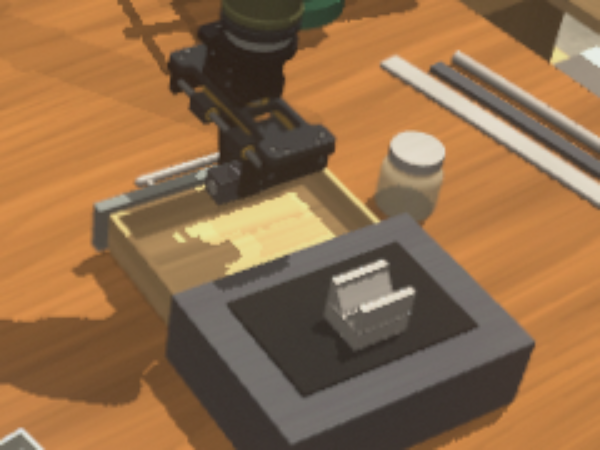

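The bar is held above the open drawer at crop (220,185), with an empty floor below at z = 0.022. Lowering.

```bash
python3 -m jog '[[0.1,0.1,0,0.6,0],[0.1,0,0,0.6,0],[0.1,0,0,0.6,0],[0.1,0,0,0.6,0],[0.1,0,0,0.5,0],[0.1,0,0,0.3,0],[0.1,0,0,0.2,0],[0.1,0,0,0,0],[0.1,0,0,0,0]]'
python3 go.py .489 .256 .047 84.4
```

```text
time_s: 40.75
tool_pos: [0.4888, 0.2557, 0.0525]
tool_rot: [-180.0, -0.0, 84.4]
force: [0.4, -0.6, -3.4]
grip_width: 0.0275
grasp_force: 45.0
now [0.4888 0.2557 0.0525] 84.42 w 0.0275 F [ 0.4 -0.6 -3.4] t 40.8 | units at present yaw [0.02 0.01 0.28] at target yaw [0.02 0.01 0.28] turn 0.0
```

```bash
python3 -m jog '[[0.1,0,0,0.1,0],[0.1,0,0,0.1,0],[0.1,0,0,0.05,0],[0.1,0,0,0,0],[0.1,0,0,0,0]]'
python3 -m jog '[[0.55,0,0,0,0],[0.55,0,0,0,0],[0.55,0,0,0,0],[0.55,0,0,-0.5,0],[0.55,0,0,-0.8,0],[0.55,0,0,-0.8,0],[0.55,0,0,-0.8,0],[0.55,0,0,-0.8,0],[0.55,0,0,-0.8,0],[0.55,0,-0.8,-0.5,0],[0.3,0,-1,0,0],[0.3,0,-0.8,0,0]]'
python3 -m jog '[[0.3,0,-1,0,0],[0.3,0,-0.8,0,0],[0.36,0,-0.8,0,0],[0.36,0,0,0,0]]'
python3 go.py .384 .2675 .055 84.6
python3 - <<'E'
from find import *
for n in ('scene','top'):
    c=snap(n,n+'5.png'); print(n); bars(c,.02,.056,(.44,.56,.15,.36)); bars(c,.02,.042,(.3,.76,-.52,.05))
cv2.imwrite('pics/c5.png',cv2.resize(snap('scene')['color'][110:400,140:540],None,fx=2,fy=2)[:,:,::-1])
E
```

```text
time_s: 41.17
tool_pos: [0.4888, 0.2555, 0.0476]
tool_rot: [180.0, 0.0, 84.4]
force: [0.1, -0.6, -4.2]
grip_width: 0.028
grasp_force: 45.0
time_s: 42.17
tool_pos: [0.4366, 0.2615, 0.1492]
tool_rot: [179.9, -0.1, 84.4]
force: [0.5, 0.4, 0.1]
grip_width: 0.0409
grasp_force: 0.0
time_s: 42.5
tool_pos: [0.3826, 0.2666, 0.1483]
tool_rot: [180.0, 0.1, 84.6]
force: [0.1, 0.3, 0.5]
grip_width: 0.031
grasp_force: 0.0
now [0.3826 0.2666 0.1483] 84.61 w 0.031 F [0.1 0.3 0.5] t 42.5 | units at present yaw [0.05 0.07 4.66] at target yaw [0.05 0.07 4.66] turn 0.0
scene
blob px [403. 212.] n 354 ctr [0.4768 0.2548] LxW 65.1 59.1 yaw 86.2 z 0.0466
blob px [292. 317.] n 246 ctr [ 0.6241 -0.16  ] LxW 247.9 104.5 yaw 68.5 z 0.024
blob px [318. 320.] n 354 ctr [ 0.6665 -0.1164] LxW 64.2 29.9 yaw -84.6 z 0.0321
blob px [304. 360.] n 207 ctr [ 0.7389 -0.1774] LxW 230.7 38.5 yaw 87.2 z 0.0239
blob px [266. 352.] n 406 ctr [ 0.6822 -0.2534] LxW 62.6 31.3 yaw -83.4 z 0.0312
top
blob px [239. 254.] n 103 ctr [0.488  0.2596] LxW 73.0 30.5 yaw 85.1 z 0.0495
blob px [396. 192.] n 169 ctr [ 0.6778 -0.2522] LxW 60.3 28.8 yaw -82.6 z 0.0313
blob px [353. 197.] n 182 ctr [ 0.6623 -0.1148] LxW 62.4 29.8 yaw -83.1 z 0.0308
```

View pics/c5.png

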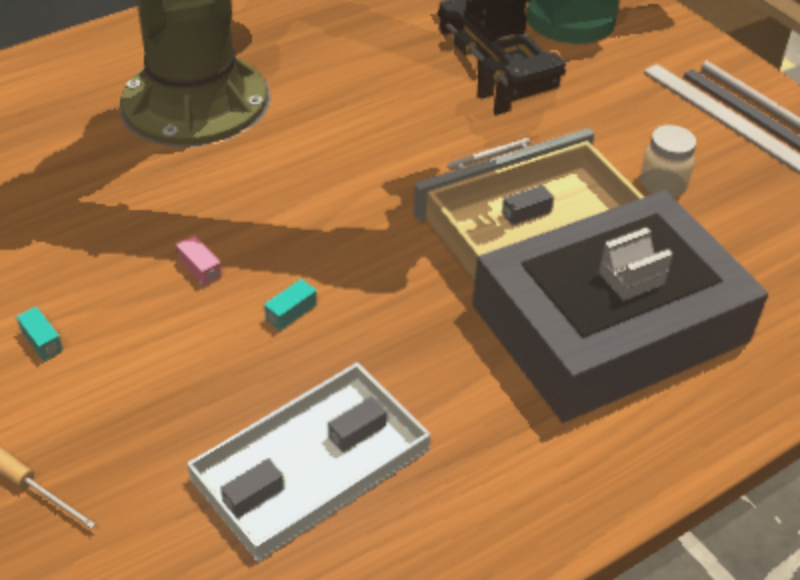

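Each bar lies flat: two in the tray at crop (253,487) and (357,424), one in the drawer at (528,204). No dark bars remain on the bench. I'll grip the handle and push the drawer shut.

```bash
python3 -m jog '[[0.36,0.05,0.05,0.8,0],[0.36,0,0,0.8,0],[0.36,0,0,0.8,0],[0.36,0,0,0.8,0],[0.36,0,0,0.8,0],[0.36,0,0,0.4,0],[0.36,0,0,0.2,0],[0.36,0,0,0,0]]'
python3 -m jog '[[0,0,0,0,0],[0,0,0,0,0],[0,0,0,0,0],[0,0,0,0,0],[0,0,0,0,0]]' 20
python3 -m jog '[[0,0,0.3,0,0],[0,0,0.7,0,0],[0,0,0.8,0,0],[0,0,0.8,0,0],[0,0,0.8,0,0],[0,0,0.8,0,0],[0,0,0.8,0,0],[0,0,0.8,0,0],[0,0,0.8,0,0],[0,0,0.4,0,0],[0,0,0,0,0]]'
python3 go.py .5316 .2538 .055 84.6
```

```text
time_s: 43.32
tool_pos: [0.3864, 0.2664, 0.055]
tool_rot: [-179.9, -0.0, 84.4]
force: [-0.4, 0.2, 1.4]
grip_width: 0.0313
grasp_force: 0.0
time_s: 43.73
tool_pos: [0.3867, 0.2667, 0.0561]
tool_rot: [179.9, -0.0, 84.4]
force: [-0.3, -1.6, 2.6]
grip_width: 0.0104
grasp_force: 20.0
time_s: 44.65
tool_pos: [0.5284, 0.2529, 0.0561]
tool_rot: [179.8, -0.1, 84.3]
force: [1.6, 0.4, 4.6]
grip_width: 0.0103
grasp_force: 20.0
now [0.5284 0.2529 0.0561] 84.3 w 0.0103 F [1.6 0.4 4.6] t 44.6 | units at present yaw [0.06 0.15 0.06] at target yaw [0.06 0.15 0.06] turn -0.007
```

```bash
python3 -m jog '[[0,0,0.15,0,0],[0,0,0.1,0,0],[0,0,0,0,0],[0,0,0,0,0]]'
python3 -m jog '[[0,0,0.15,0,0],[0,0,0,0,0],[0,0,0,0,0]]'
python3 -m jog '[[0,0,0.15,0,0],[0,0,0,0,0],[0,0,0,0,0]]'
```

```text
time_s: 44.98
tool_pos: [0.5303, 0.2527, 0.0561]
tool_rot: [180.0, 0.0, 84.5]
force: [-0.1, 0.3, 5.9]
grip_width: 0.0101
grasp_force: 20.0
time_s: 45.23
tool_pos: [0.5334, 0.2524, 0.0561]
tool_rot: [180.0, -0.0, 84.4]
force: [1.0, 0.1, 4.6]
grip_width: 0.0097
grasp_force: 20.0
time_s: 45.48
tool_pos: [0.5351, 0.2522, 0.0561]
tool_rot: [-179.9, 0.1, 84.5]
force: [-3.2, -0.3, 7.7]
grip_width: 0.0102
grasp_force: 20.0
```

```bash
python3 -m jog '[[0,0,0.15,0,0],[0,0,0,0,0],[0,0,0,0,0]]'
python3 -m jog '[[0,0,0.1,0,0],[0,0,0,0,0],[0,0,0,0,0]]'
```

```text
time_s: 45.73
tool_pos: [0.5352, 0.2523, 0.056]
tool_rot: [-179.6, 0.2, 84.5]
force: [-9.3, -1.4, 13.1]
grip_width: 0.0102
grasp_force: 20.0
time_s: 45.98
tool_pos: [0.5353, 0.2523, 0.0559]
tool_rot: [-179.4, 0.2, 84.6]
force: [-13.2, -2.8, 17.9]
grip_width: 0.0099
grasp_force: 20.0
```

The drawer is hard on its stop. I'll relax the push, release and lift clear.

```bash
python3 -m jog '[[0,0,-0.2,-0.1,0],[0.33,0,0,0,0],[0.33,0,0,0,0],[0.33,0,0,0,0],[0.33,0,0,-0.4,0],[0.33,0,0,-0.8,0],[0.33,0,0,-1,0],[0.33,0,0,-1,0],[0.33,0,0,-1,0],[0.33,0,-1,-1,0],[0.33,0,-1,-1,0],[0.33,0,-1,-1,0]]'
python3 -m jog '[[0.33,-1,-1,0,0],[0.33,-1,-0.5,0,0],[0.33,-1,0,0,0],[0.33,-1,0,0,0],[0.33,-1,0,0,0],[0.33,-1,0,0,0],[0.33,-1,0,0,0],[0.33,0,0,0,0]]'
python3 - <<'E'
from find import *
for n in ('scene','top'):
    c=snap(n); P=pts(c); print(n); bars(c,.02,.042,(.3,.76,-.52,.05))
    for nm,lo,hi,(a,b,d,e) in (('handle',.035,.062,(.48,.56,.17,.33)),('vb',.125,.148,(.62,.8,.14,.34))):
        m=(P[...,2]>lo)&(P[...,2]<hi)&(P[...,0]>a)&(P[...,0]<b)&(P[...,1]>d)&(P[...,1]<e)
        k,l,s,ce=cv2.connectedComponentsWithStats(m.astype(np.uint8))
        for i in range(1,k):
            if s[i,4]>40: q=P[l==i]; print(nm,s[i,4],*rect(q[:,:2]),np.median(q,0))
    if n=='scene': cv2.imwrite('pics/c6.png',cv2.resize(c['color'][110:400,140:540],None,fx=2,fy=2)[:,:,::-1])
E
```

```text
time_s: 46.98
tool_pos: [0.4776, 0.2575, 0.203]
tool_rot: [180.0, -0.0, 84.4]
force: [-0.1, -0.1, 0.2]
grip_width: 0.0287
grasp_force: 0.0
time_s: 47.65
tool_pos: [0.4347, 0.1167, 0.2022]
tool_rot: [179.9, 0.2, 84.1]
force: [0.2, -0.5, 0.2]
grip_width: 0.0292
grasp_force: 0.0
scene
blob px [284. 263.] n 64 ctr [ 0.4654 -0.0909] LxW 62.8 33.6 yaw -78.1 z 0.0246
blob px [293. 317.] n 260 ctr [ 0.6244 -0.1603] LxW 248.3 102.5 yaw 68.9 z 0.024
blob px [318. 320.] n 354 ctr [ 0.6662 -0.1159] LxW 63.8 28.5 yaw -82.6 z 0.0319
blob px [304. 360.] n 204 ctr [ 0.7384 -0.1766] LxW 232.2 38.6 yaw 87.4 z 0.0239
blob px [266. 352.] n 410 ctr [ 0.6822 -0.2536] LxW 63.0 31.1 yaw -84.1 z 0.0309
handle 203 [0.5374 0.251 ] 129.03369140625 22.883953094482422 85.35166931152344 [0.5358 0.2479 0.0507]
vb 203 [0.6834 0.2401] 64.08365631103516 17.24330711364746 81.34721374511719 [0.6829 0.2382 0.1348]
vb 160 [0.7211 0.2366] 62.21403121948242 14.738181114196777 80.24575805664062 [0.7221 0.2328 0.1367]
top
blob px [396. 192.] n 169 ctr [ 0.6784 -0.2521] LxW 59.0 29.5 yaw -83.3 z 0.0315
blob px [353. 197.] n 180 ctr [ 0.6628 -0.1153] LxW 62.4 29.8 yaw -83.4 z 0.0307
handle 173 [0.5406 0.2526] 126.90667724609375 35.46443557739258 -89.98718864750117 [0.5334 0.2529 0.0512]
vb 108 [0.714 0.237] 59.68097686767578 20.451210021972656 83.51323699951172 [0.715  0.235  0.1345]
vb 87 [0.6804 0.2395] 60.42882537841797 16.73046875 83.3639907836914 [0.6773 0.2409 0.1363]
```

View pics/c6.png

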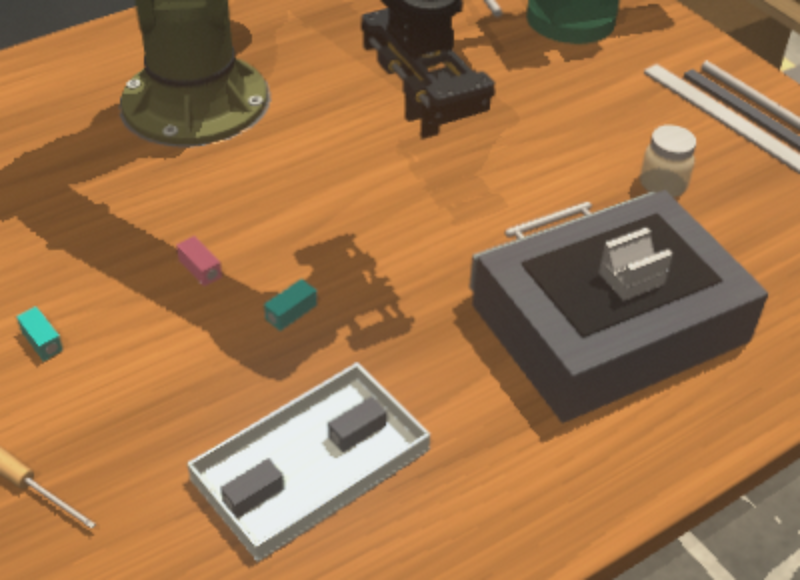

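The drawer is fully shut; the handle is about 4 mm further in than at the start, against the stop. The V-block is on the mat at crop (635,265), two bars are in the tray, and nothing else has moved.

```bash
python3 -c "
from cell import env
print(env.sign_off())"
```

```text
the job is handed in; nothing more can be done
None
```

I moved the V-block onto the mat, put the one solid bar in the drawer and the two hollow bars flat in the tray, pushed the drawer shut, and handed the job in at about 48 s; I never went near the hammer, jar or screwdriver.

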